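Load, clamp and punch-mark a square tube in a welding fixture

ROBOT

A 7-joint arm with a two-finger parallel gripper is mounted at the origin on the work surface. World frame = base frame: x ahead of the robot, y to its left, z up, the work surface at z = 0. Lengths are in m, angles in rad, forces in N, time in s.
With the tool pointing down it reaches from about 0.4 to 0.85 m from the base axis. Payload 10.4 kg.
Tool frame: the origin (TCP) lies between the finger pads; the fingertips stand 19 mm ahead of it and the grasp point (between the pads) is the TCP (tcp_to_tips is the distance from the TCP to the fingertips, in m); z points along the fingers, y is the line along which they close (so a half turn about z gives the same grasp; the last joint's range is limited). The gripper opens to 85 mm and grips with 20 to 120 N. Pads are 22 mm wide; open, the fingers measure 114 mm over their backs; the gripper's body (76 mm by 85 mm) begins 54 mm behind the grasp point. The pads swing forward as they close: fully open they stand 13 mm farther back than shut.
Start: joints at [1.172, 0.332, -0.065, 1.46, 0.022, 1.35, -0.088], TCP at [0.229, -0.581, 0.25] pointing down, gripper open.
Joint ranges: [-2.6, 2.6], [-0.5, 2.12], [-1.47, 1.34], [0.16, 2.42], [-1.27, 4.41], [0.06, 2.06], [-2.6, 2.6]. Speed limits (rad/s): [2.22, 2.22, 2.79, 2.79, 3.14, 3.14, 3.14].

INTERFACE

Orientations are given as a 3x3 rotation matrix whose columns are the frame's x, y, z axes.
In Python, from workcell import observe, camera, close_job, cut_out, tip_of, tcp_to_tips gives the robot as it stands.
- The arm moves only by the tool jog_arm, never from a script. Its argument "targets" is text: rows parted by semicolons, each of 5 numbers parted by spaces: the shift along the tool's x, y, z in cm, then the turn about the tool's z in rad, then the finger opening in cm, from 0 to 8.54. In form: dx dy dz spin grip; .... A call has exactly 5 rows; each row shifts and turns the commanded pose from where the row before left it, along the tool's axes as they then stand; what a row does not reach is not made up. A row lasts 1/10 s, in which the tool goes at most 50 mm and 8.59 degrees, less where a joint would pass 70% of its speed; a pose out of reach is approached as far as the arm can. A call with a gripper value outside its range is refused whole. The fingers move at their own pace and stop on an object; "newtons" is the grip in N (left out, the last holds). Time passes only in rows, so rows that do not move let the fingers close, or fill a call up. It gives the time, the measured TCP pose, the force, the opening and the grip force at its end, in the units of the state.
- observe(): the state, without advancing time (a new reading comes with each control period).
- camera(name): name is "side" or "top"; returns a dict with "img" (400x640x3 uint8, red, green, blue), "fovy" (degrees; the focal length in pixels is half the picture's height over the tangent of half this angle, whatever the lens; pixels are square), "cx", "cy" (the principal point, pixels), "view" (4x4, takes a point from world to camera coordinates). Camera axes: x right, y up, looking along -z (the intrinsics and any distortion apply to the point x, -y, -z); pixel columns grow to the right and rows downward; lengths in m; the calibration is good to about 2 mm. A picture is of the moment at which its call begins. There is no depth.
- close_job(): hands the job in; it is judged then, once.
Trained networks look in the newest picture that a camera, given by its name, has taken for a name from the list of things; names that differ only in an ending like _2 or _b are one class to them, and where a whole thing is asked for, a point or a joint stands for the part that bears it (a point fixed in the world has none). Each returns a list of dicts, best first, with "conf" (0 to 1); they miss things now and then, are a little off and sometimes report something else, mostly with a low value. They report only what shows in the picture. A call takes as long as a camera call. They do not tell look-alikes from the thing itself.
- cut_out(name, camera): "pixels" (400x640 bool, what is visible of it) and "bbox" ([left, top, right, bottom] in pixels, round what is visible of it).
- tip_of(name, camera): "pixel" ([row, column] in pixels: a listed point, or the origin of a listed thing).
The state is a dict: "time": time; "joint_pos": joint angles; "joint_velocities": joint speeds; "joint_torque": joint torques, N m; "tool_pos": TCP position; "eef_rot": TCP orientation; "contact_force": force on the tool from outside, world axes, zero at the start; "moment": the same for the moment, N m; "width": opening from 0.0 (shut) to 1.0 (fully open); "grip_force": force on a finger pad.
Only numpy, scipy, OpenCV 4.12 (cv2) and the standard library are available. Lean on these libraries where they do the work, as an engineer would, in place of code of your own. Each camera call takes 0.05 s, during which the arm holds its last target. There are 200 camera calls.

TASK

Lay the square steel tube in the welding fixture, flat on the plate between the four collars and up against the blue end stop, and swing the clamp with the black ball down until its pad rests on the tube. Then swing the red-handled punch lever down to its stop and let it spring back up, leaving the tube clamped in place. Leave the other things on the bench where they are.

Things in the scene. Friction and masses are not known exactly. Their poses are not given: they have to be found in the camera images.
- tube: bright square steel tube, 30 x 30 x 160 mm, 0.3 kg, lying on the bench. Origin at the centre of its underside as first laid; its y axis runs along its length, z up.
- tube_center (a point): the middle of the square tube (15 mm above its underside), axes as the tube's.
- fixture: welding fixture fixed to the bench: aluminium plate 220 (x) x 280 (y) x 25 mm high, origin at the centre of its underside. Four steel collars 22 mm across and 22 mm high with tapered tops stand on the plate in two pairs, at 29 mm either side (x) and 55 mm either way along (y) of the seat, leaving a lane 36 mm wide along y. The blue end stop, 24 mm high, closes the lane's +y end.
- seat (a point): where the tube's middle is when it lies in the fixture's lane against the end stop: 15 mm above the plate's top, at x = -20, y = -30 mm of the fixture. Axes as the fixture's: the tube must lie along y (either way round); the end stop's face is 80 mm away in +y.
- clamp (a joint): angle of the clamp's steel arm, a stiff hinge that stays where it is left. 0: arm level, pad resting on the seated tube; grows as the arm lifts, about 1.6 to 2.0 is upright or leaning back. With no tube under it the arm goes below 0.
- clamp_ball (a point): centre of the black ball, 32 mm across, at the end of the clamp arm (14 mm wide), 155 mm from its hinge. With the clamp down it is 70 mm above the bench, 50 mm to the -x side of the seat.
- clamp_hinge (a point): hinge of the clamp, at x = 85, y = -30 mm of the fixture, 70 mm above the bench, between two blue cheeks; its axis runs along the fixture's y and the clamp swings from +x (open) over to -x (down).
- lever (a joint): angle of the punch lever, sprung. 0: at rest, raised; pressing its red grip down makes it grow, to its stop at 0.74 where the arm is level. About 10 N on the grip.
- lever_grip (a point): middle of the red cross grip of the lever: a bar 20 mm across and 64 mm long, lying along the fixture's y, 150 mm from the lever's hinge. At rest 172 mm above the bench, at the stop 71 mm.
- lever_hinge (a point): hinge of the lever, at x = 85, y = 110 mm of the fixture, 70 mm above the bench; its axis runs along the fixture's y and the lever points from it to -x. At 105 mm along it carries a cross arm towards -y with the brass punch tip, which comes just above the tube.
- angle: copper-coloured angle bar, 40 x 160 x 40 mm, lying on the bench: to be left alone. Origin at the centre of its underside, y along its length.
- magnet: red welding magnet block with steel ends, 64 x 92 x 20 mm: to be left alone. Origin at the centre of its underside.
- hammer: hammer 260 mm long lying on the bench: to be left alone. Its x axis runs along the handle towards the head.
- brush: hand brush 190 mm long lying on the bench: to be left alone. Its x axis runs along its length.
Mind the look-alikes: they are no part of the job. Leave any pink look-alike of the tube alone.

How it is judged:
By the outcome, as a careful person would: the job done as asked, in the order asked, and still so for the second after the job is handed in, with the robot touching nothing.
It also fails if it takes over 67 s, if anything falls off the work surface, if the arm or the gripper's body presses on something with over 40 N, if the wrist force passes 120 N, or if a joint passes its speed limit or range.

## Working session

There is one attempt and no reset: what is moved stays moved. The work goes in short steps, Python scripts to look and compute and a tool call to move; the robot and the scene stay as the last step left them, time stands still between calls to the robot, and variables do not carry over. Pictures are saved under pics/ and viewed, at most 13 in all, crops included, and the job is handed in when it is done.

Besides the shell and the picture viewer there is one more tool, called after "Emit:" as name(argument=value, ...) on one line, values as JSON. jog_arm: Moves the arm, as the interface text tells. Its arguments: {"type":"object","properties":{"targets":{"type":"string"},"newtons":{"type":"number"}},"required":["targets"]}

```bash
mkdir -p pics; cat > h.py <<'E'
import numpy as np, cv2, pickle
from workcell import observe, camera, close_job, cut_out, tip_of, tcp_to_tips
def snap(n,fn=None):
    c=camera(n)
    if fn: cv2.imwrite('pics/'+fn,cv2.cvtColor(c['img'],cv2.COLOR_RGB2BGR))
    return c
def fl(c): return 200/np.tan(np.radians(c['fovy'])/2)
def ray(c,row,col):
    f=fl(c); V=c['view']; d=np.array([(col-c['cx'])/f,-(row-c['cy'])/f,-1.])
    R=V[:3,:3]; return -R.T@V[:3,3], R.T@d
def at_z(c,row,col,z):
    o,d=ray(c,row,col); return o+d*(z-o[2])/d[2]
def proj(c,p):
    f=fl(c); q=c['view']@np.append(p,1); return np.array([c['cy']-f*q[1]/-q[2], c['cx']+f*q[0]/-q[2]])
def tri(c1,p1,c2,p2):
    (o1,d1),(o2,d2)=ray(c1,*p1),ray(c2,*p2)
    s=np.linalg.lstsq(np.c_[d1,-d2],o2-o1,rcond=None)[0]
    a,b=o1+s[0]*d1,o2+s[1]*d2; return (a+b)/2,np.linalg.norm(a-b)
E
python3 - <<'E'
from h import *
np.set_printoptions(precision=4,suppress=True)
t=snap('top','t0.png');s=snap('side','s0.png')
for k,c in (('top',t),('side',s)): print(k,[x for x in c if x not in('img',)],c['fovy'],c['cx'],c['cy'],c['view'].tolist(), {x:c[x] for x in c if x not in('img','view','fovy','cx','cy')})
for n in ['tube','fixture','clamp_ball','clamp_hinge','lever_grip','lever_hinge','angle','magnet','hammer','brush','seat']:
    for cam in('top','side'):
        try: print(n,cam,[(np.round(d['pixel'],1).tolist(),round(d['conf'],2)) for d in tip_of(n,cam)[:3]])
        except Exception as e: print(n,cam,e)
for cam in('top','side'): print([(d['bbox'],d['conf']) for d in cut_out('tube',cam)])
print(observe(),tcp_to_tips)
E
```

```text
top ['fovy', 'cx', 'cy', 'view'] 48.521976546769515 325.59436997956516 200.2725795797143 [[0.021855215039969633, -0.9995408808768026, 0.020985162176697218, -0.18898196822827684], [0.9977029899094457, 0.023151583287237716, 0.06366119789201533, -0.49273556108584854], [-0.06411780954858744, 0.019545629877793368, 0.9977509082187653, -1.320351861613361], [0.0, 0.0, 0.0, 1.0]] {}
side ['fovy', 'cx', 'cy', 'view'] 51.757236238756036 316.52888273010177 192.75562157459368 [[-0.9951042546628648, -0.09844641595532812, -0.008707786022570482, 0.471688506263381], [0.06852819721458266, -0.750798558227134, 0.6569668265221433, -0.2113847958375733], [-0.07121382266374708, 0.6531537553666878, 0.7538691950942212, -1.1663953699733927], [0.0, 0.0, 0.0, 1.0]] {}
tube top [([222.7, 376.9], 0.8), ([284.8, 401.9], 0.61)]
tube side [([156.2, 391.6], 0.91), ([169.6, 331.2], 0.9), ([120.9, 368.8], 0.87)]
fixture top [([211.4, 208.6], 0.61)]
fixture side [([310.2, 313.1], 0.71)]
clamp_ball top [([166.7, 208.6], 0.51)]
clamp_ball side [([244.4, 270.9], 0.85), ([167.7, 331.1], 0.15)]
clamp_hinge top [([178.9, 222.3
[... 848 characters left out ...]
, 0.76)]
[([309.9, 155.2, 359.6, 181.4], 0.73), ([349.8, 104.8, 392.4, 125.6], 0.64)]
{'time': 1.3, 'joint_pos': array([ 1.1724,  0.3322, -0.0647,  1.4601,  0.0216,  1.3499, -0.0885]), 'joint_velocities': array([-0.0008,  0.0024, -0.001 ,  0.0027, -0.0004,  0.0003, -0.0007]), 'joint_torque': array([  0.0005, -62.5223,   0.0495, -39.1825,   0.0165,   0.0018,
         0.    ]), 'tool_pos': array([ 0.2294, -0.5814,  0.2503]), 'eef_rot': array([[ 0.9302,  0.367 ,  0.    ],
       [ 0.367 , -0.9302, -0.0001],
       [-0.    ,  0.0001, -1.    ]]), 'contact_force': array([-0.2856, -0.1796, -0.1562]), 'moment': array([-0.0067,  0.0294,  0.0399]), 'grip_force': 0.0, 'width': 0.9997585296854932} 0.019
```

View pics/t0.png

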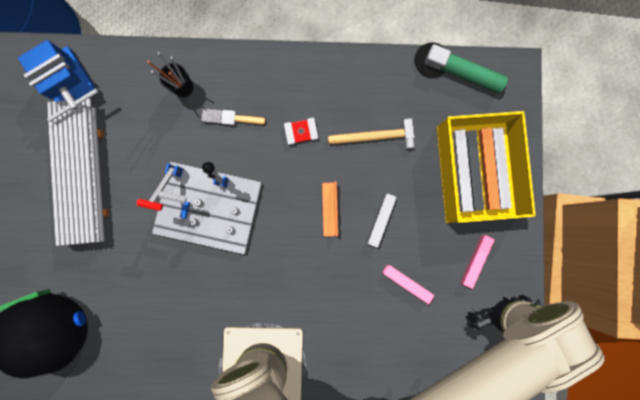

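View pics/s0.png

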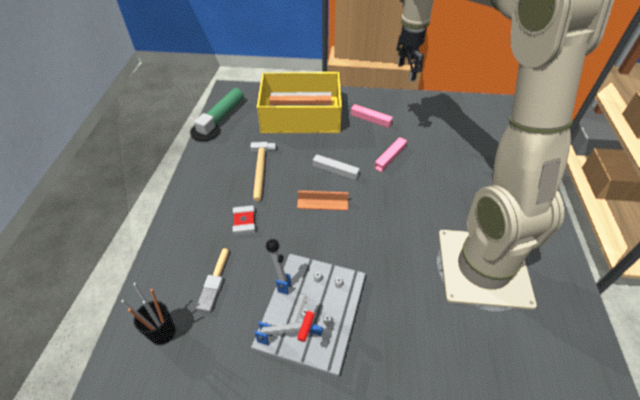

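```bash
cat > m1.py <<'E'
from h import *
from scipy.optimize import least_squares, minimize
np.set_printoptions(precision=4,suppress=True)
t=snap('top');s=snap('side')
mt=[d for d in cut_out('tube','top') if 360<np.mean(d['bbox'][::2])<400 and np.mean(d['bbox'][1::2])<250]
ms=[d for d in cut_out('tube','side') if 300<np.mean(d['bbox'][::2])<370 and 140<np.mean(d['bbox'][1::2])<190]
ft=cut_out('fixture','top');
pickle.dump((t,s,mt,ms,ft),open('d.pkl','wb'))
def T(p,l): # p=x,y,yaw
    c,q=np.cos(p[2]),np.sin(p[2]); return np.array([p[0]+c*l[0]-q*l[1],p[1]+q*l[0]+c*l[1],l[2]])
box=lambda w,l,h:[np.array([a*w/2,b*l/2,z]) for a in(-1,1) for b in(-1,1) for z in(0,h)]
def sil(c,p,b):
    pts=np.array([proj(c,T(p,q))[::-1] for q in b]); K=8
    m=np.zeros((400*2,640*2),np.uint8); cv2.fillConvexPoly(m,cv2.convexHull(np.round((pts+.5)*2*K).astype(np.int32)-K),255,cv2.LINE_AA,3)
    return cv2.resize(m,(640,400),interpolation=cv2.INTER_AREA)/255.
b=box(.03,.16,.03)
obs=[(c,m[0]['pixels'].astype(float)) for c,m in((t,mt),(s,ms)) if m]
print(len(mt),len(ms))
cost=lambda p:sum(np.abs(sil(c,p,b)-m).sum()/m.sum() for c,m in obs)
p0=np.append(at_z(t,221,381.5,.02)[:2],-0.4)
best=min((minimize(cost,[p0[0],p0[1],y],method='Nelder-Mead',options=dict(initial_simplex=[[p0[0],p0[1],y],[p0[0]+.02,p0[1],y],[p0[0],p0[1]+.02,y],[p0[0],p0[1],y+.2]])) for y in(-.4,.4)),key=lambda r:r.fun)
print('tube',best.x,best.fun)
for o in obs:
    print([np.abs(sil(o[0],best.x,b)-o[1]).sum()/o[1].sum()])
# fixture
F=[(t,(203,198),(-20+29,25,47)),(t,(211,235),(9,-85,47)),(t,(222,193),(-49,25,47)),(t,(230,230),(-49,-85,47)),
 (t,(178.9,222.3),(85,-30,70)),(t,(171.2,174.6),(85,110,70)),(s,(282.2,282.2),(85,-30,70)),(t,(215.1,208.6),(-20,-30,40)),(s,(298.6,321.7),(-20,-30,40)),
 (t,(163,170),(110,140,25)),(t,(180,262),(110,-140,25)),(t,(253,244),(-110,-140,25)),(t,(234,152),(-110,140,25)),(s,(269,365),(-110,-140,25)),(s,(374,336),(-110,140,25)),(s,(256,291),(110,-140,25)),(s,(350,252),(110,140,25))]
res=lambda p:np.concatenate([proj(c,T(p,np.array(l)/1000))-px for c,px,l in F])
q0=np.append(at_z(t,208,208,.02)[:2],-.2)
r=least_squares(res,q0,loss='soft_l1'); print('fix',r.x,r.cost); print(res(r.x).reshape(-1,2).round(1).tolist())
print('grip tri',)
for nm,l in(('seat',(-20,-30,40)),('hinge',(85,-30,70)),('grip',(85-150*np.cos(.74),110,172)),('ballc',(-70,-30,70))): print(nm,T(r.x,np.array(l)/1000))
print('ball', tri(t,(166.7,208.6),s,(244.4,270.9)))
print('grip', tri(t,(203.9,148.5),s,(326,301.9)))
pickle.dump((best.x,r.x),open('pose.pkl','wb'))
def over(c,y0,y1,x0,x1,k):
    im=cv2.resize(cv2.cvtColor(c['img'],cv2.COLOR_RGB2BGR)[y0:y1,x0:x1],None,fx=k,fy=k,interpolation=cv2.INTER_CUBIC)
    d=lambda P,col:cv2.circle(im,tuple(int(v) for v in ((proj(c,P)[::-1]-[x0,y0]+.5)*k)),3,col,-1)
    for q in box(.22,.28,.025)[1::2]: d(T(r.x,q),(0,255,0))
    for l in [(9,25,47),(9,-85,47),(-49,25,47),(-49,-85,47),(85,-30,70),(85,110,70),(-20,50,49),(-20,-30,40)]: d(T(r.x,np.array(l)/1000),(0,0,255))
    for q in b: d(T(best.x,q),(255,0,255))
    return im
cv2.imwrite('pics/o1.png',over(t,150,262,130,410,2.8))
cv2.imwrite('pics/o2.png',over(s,140,380,240,400,2.5))
E
python3 m1.py
```

```text
1 1
tube [ 0.4415 -0.3475  1.2326] 0.19617198960741544
[np.float64(0.0905692494025991)]
[np.float64(0.10560274020481634)]
fix [ 0.4676  0.176  -0.1861] 29.007940165434704
[[-0.9, -0.8], [-1.2, -1.0], [-0.6, -0.3], [-0.8, -0.4], [1.0, -2.7], [-1.4, -2.5], [-2.0, 1.6], [0.6, 5.3], [-2.7, 1.1], [-1.4, -0.9], [1.0, -1.3], [0.2, 0.7], [-0.3, 0.0], [2.4, 0.2], [-0.6, 4.3], [-3.3, -1.6], [-2.9, 0.1]]
grip tri
seat [0.4423 0.1502 0.04  ]
hinge [0.5455 0.1308 0.07  ]
grip [0.4626 0.2889 0.172 ]
ballc [0.3932 0.1595 0.07  ]
ball (array([0.564 , 0.1261, 0.2248]), np.float64(0.0034634936423700775))
grip (array([0.4706, 0.2923, 0.1748]), np.float64(0.008474655211088311))
```

View pics/o1.png

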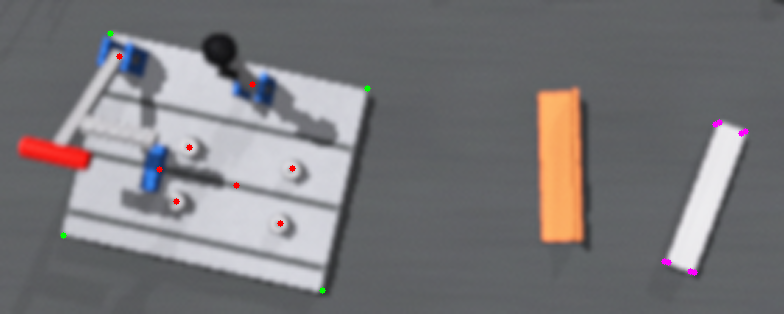

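View pics/o2.png

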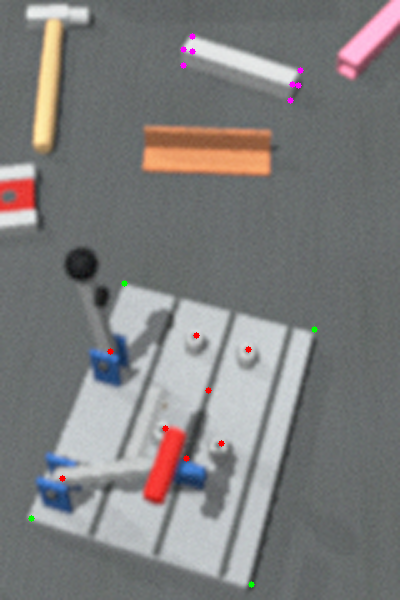

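```bash
cat >> h.py <<'E'
def plan(pos,ang,n,grip,pose=None):
    """rows to tool-down pose (pos m, tool-x world angle rad)"""
    if pose is None:
        o=observe(); p=o['tool_pos'].copy(); a=np.arctan2(o['eef_rot'][1,0],o['eef_rot'][0,0])
    else: p,a=np.array(pose[0],float),pose[1]
    rows=[]
    for k in range(n,0,-1):
        d=(np.array(pos)-p)/k; s=round(-((ang-a+np.pi)%(2*np.pi)-np.pi)/k,2)
        X=np.array([np.cos(a),np.sin(a),0]);Y=np.array([np.sin(a),-np.cos(a),0])
        r=np.round([d@X*100,d@Y*100,-d[2]*100],1)
        rows.append('%g %g %g %g %g'%(*r,s,grip)); p=p+(r[0]*X+r[1]*Y+[0,0,-r[2]])/100; a-=s
    for i in range(0,n,5): print('; '.join(rows[i:i+5]))
    return p,a
E
python3 - <<'E'
from h import *
a=np.radians(-19.4)
e=plan((.4226,-.3409,.12),a,10,8.5); print(e)
E
```

```text
2.7 -1.5 1.3 0.07 8.5; 2.6 -1.7 1.3 0.07 8.5; 2.4 -1.9 1.3 0.07 8.5; 2.3 -2.1 1.3 0.07 8.5; 2.2 -2.2 1.3 0.07 8.5
2 -2.3 1.3 0.07 8.5; 1.8 -2.5 1.3 0.07 8.5; 1.6 -2.6 1.3 0.07 8.5; 1.5 -2.7 1.3 0.08 8.5; 1.2 -2.9 1.3 0.07 8.5
(array([ 0.42277315, -0.34055611,  0.12034089]), np.float64(-0.33422960288062653))
```

Emit:
jog_arm(targets="2.7 -1.5 1.3 0.07 8.5; 2.6 -1.7 1.3 0.07 8.5; 2.4 -1.9 1.3 0.07 8.5; 2.3 -2.1 1.3 0.07 8.5; 2.2 -2.2 1.3 0.07 8.5", newtons=60)

```text
time: 2.05
tool_pos: [0.3272, -0.4599, 0.185]
eef_rot: [[1.0, 0.023, 0.0], [0.023, -1.0, -0.0], [0.0, 0.0, -1.0]]
contact_force: [1.2, -0.6, -0.8]
width: 0.995
grip_force: 0.0
```

Emit:
jog_arm(targets="2 -2.3 1.3 0.07 8.5; 1.8 -2.5 1.3 0.07 8.5; 1.6 -2.6 1.3 0.07 8.5; 1.5 -2.7 1.3 0.08 8.5; 1.2 -2.9 1.3 0.07 8.5")

```text
time: 2.55
tool_pos: [0.4235, -0.3397, 0.12]
eef_rot: [[0.944, -0.331, 0.0], [-0.331, -0.944, -0.0], [0.001, 0.0, -1.0]]
contact_force: [0.4, 0.3, -0.6]
width: 0.992
grip_force: 0.0
```

Emit:
jog_arm(targets="0 0 0 0 8.5; 0 0 0 0 8.5; 0 0 0 0 8.5; 0 0 0 0 8.5; 0 0 0 0 8.5")

```text
time: 3.05
tool_pos: [0.4224, -0.3414, 0.1206]
eef_rot: [[0.944, -0.329, 0.0], [-0.329, -0.944, -0.001], [0.001, 0.0, -1.0]]
contact_force: [0.2, 0.1, -0.7]
width: 0.993
grip_force: 0.0
```

Emit:
jog_arm(targets="0 0 1.9 0 8.5; 0 0 1.9 0 8.5; 0 0 1.9 0 8.5; 0 0 1.9 0 8.5; 0 0 1.8 0 8.5")

```text
time: 3.55
tool_pos: [0.4225, -0.3411, 0.0257]
eef_rot: [[0.944, -0.329, 0.0], [-0.329, -0.944, -0.0], [0.0, 0.0, -1.0]]
contact_force: [-0.4, -0.6, -0.7]
width: 0.993
grip_force: 0.0
```

```bash
python3 - <<'E'
from h import *
s=snap('side'); im=cv2.cvtColor(s['img'],cv2.COLOR_RGB2BGR)[90:220,250:430]
cv2.imwrite('pics/s1.png',cv2.resize(im,None,fx=4,fy=4,interpolation=cv2.INTER_CUBIC))
E
```

```text
(no output)
```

View pics/s1.png

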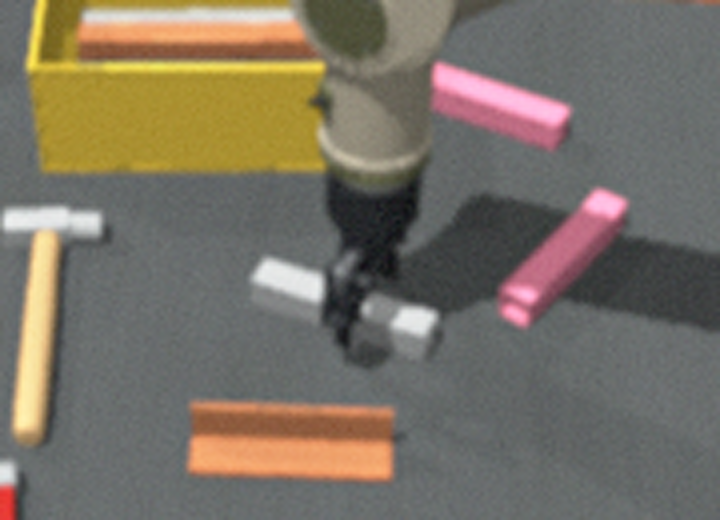

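The crop shows the open fingers around (345,300), straddling the grey tube a little towards its robot-side end, as intended. I'll close the gripper.

Emit:
jog_arm(targets="0 0 0 0 2.0; 0 0 0 0 2.0; 0 0 0 0 2.0; 0 0 0 0 2.0; 0 0 0 0 2.0", newtons=60)

```text
time: 4.1
tool_pos: [0.4234, -0.341, 0.0275]
eef_rot: [[0.945, -0.328, 0.002], [-0.328, -0.945, -0.001], [0.002, 0.001, -1.0]]
contact_force: [-1.5, -0.1, 6.8]
width: 0.335
grip_force: 61.0
```

Emit:
jog_arm(targets="0 0 0 0 2.0; 0 0 0 0 2.0; 0 0 0 0 2.0; 0 0 0 0 2.0; 0 0 0 0 2.0")

```text
time: 4.6
tool_pos: [0.4234, -0.341, 0.0275]
eef_rot: [[0.945, -0.328, 0.002], [-0.328, -0.945, -0.001], [0.002, 0.001, -1.0]]
contact_force: [-1.0, -0.0, 6.6]
width: 0.339
grip_force: 61.0
```

Emit:
jog_arm(targets="0 0 -2 0 2.0; 0 0 -2 0 2.0; 0 0 -2 0 2.0; 0 0 -2 0 2.0; 0 0 -2 0 2.0")

```text
time: 5.1
tool_pos: [0.4225, -0.3404, 0.1272]
eef_rot: [[0.945, -0.328, -0.0], [-0.328, -0.945, 0.0], [-0.0, -0.0, -1.0]]
contact_force: [-0.6, -0.1, -2.0]
width: 0.335
grip_force: 59.8
```

```bash
python3 - <<'E'
from h import *
f=pickle.load(open('pose.pkl','rb'))[1]; u=np.array([-np.sin(f[2]),np.cos(f[2]),0])
S=np.array([.4423,.1502,0]); print(u,f[2]+np.pi/2)
e=plan(S-.07*u+[0,0,.115],f[2]+np.pi/2,20,2)
print(plan(S-.04*u+[0,0,.098],f[2]+np.pi/2,5,2,e))
E
```

```text
[0.185033   0.98273231 0.        ] 1.3846908873062769
-0.7 -2 0.1 -0.09 2; -0.5 -2.1 0.1 -0.09 2; -0.3 -2.1 0.1 -0.09 2; -0.1 -2.1 0.1 -0.09 2; 0.1 -2.1 0.1 -0.08 2
0.3 -2.1 0 -0.09 2; 0.4 -2.1 0.1 -0.08 2; 0.6 -2 0 -0.09 2; 0.8 -1.9 0.1 -0.08 2; 0.9 -1.9 0 -0.09 2
1.1 -1.8 0.1 -0.08 2; 1.3 -1.7 0 -0.09 2; 1.4 -1.6 0.1 -0.08 2; 1.5 -1.5 0 -0.09 2; 1.6 -1.3 0.1 -0.08 2
1.7 -1.2 0 -0.09 2; 1.9 -1 0.1 -0.08 2; 1.9 -0.9 0 -0.09 2; 2 -0.7 0.1 -0.08 2; 2 -0.4 0 -0.09 2
0.6 -0 0.3 0 2; 0.6 -0 0.4 0 2; 0.6 -0 0.3 0 2; 0.6 -0 0.4 0 2; 0.6 -0 0.3 0 2
(array([0.43526453, 0.11059656, 0.09815102]), np.float64(1.3858183805083781))
```

Emit:
jog_arm(targets="-0.7 -2 0.1 -0.09 2; -0.5 -2.1 0.1 -0.09 2; -0.3 -2.1 0.1 -0.09 2; -0.1 -2.1 0.1 -0.09 2; 0.1 -2.1 0.1 -0.08 2")

```text
time: 5.6
tool_pos: [0.4237, -0.2336, 0.1213]
eef_rot: [[0.994, 0.109, -0.0], [0.109, -0.994, -0.0], [-0.0, 0.0, -1.0]]
contact_force: [1.0, 0.5, -2.5]
width: 0.342
grip_force: 59.9
```

Emit:
jog_arm(targets="0.3 -2.1 0 -0.09 2; 0.4 -2.1 0.1 -0.08 2; 0.6 -2 0 -0.09 2; 0.8 -1.9 0.1 -0.08 2; 0.9 -1.9 0 -0.09 2")

```text
time: 6.1
tool_pos: [0.4253, -0.1286, 0.1193]
eef_rot: [[0.858, 0.513, -0.0], [0.513, -0.858, -0.0], [-0.0, 0.0, -1.0]]
contact_force: [-0.4, -0.3, -3.2]
width: 0.34
grip_force: 59.9
```

Emit:
jog_arm(targets="1.1 -1.8 0.1 -0.08 2; 1.3 -1.7 0 -0.09 2; 1.4 -1.6 0.1 -0.08 2; 1.5 -1.5 0 -0.09 2; 1.6 -1.3 0.1 -0.08 2")

```text
time: 6.6
tool_pos: [0.4269, -0.0231, 0.1165]
eef_rot: [[0.574, 0.819, 0.0], [0.819, -0.574, -0.001], [-0.0, 0.0, -1.0]]
contact_force: [0.3, -0.7, -2.1]
width: 0.338
grip_force: 59.9
```

Emit:
jog_arm(targets="1.7 -1.2 0 -0.09 2; 1.9 -1 0.1 -0.08 2; 1.9 -0.9 0 -0.09 2; 2 -0.7 0.1 -0.08 2; 2 -0.4 0 -0.09 2")

```text
time: 7.1
tool_pos: [0.4299, 0.0823, 0.1142]
eef_rot: [[0.179, 0.984, 0.0], [0.984, -0.179, -0.0], [-0.0, 0.0, -1.0]]
contact_force: [0.8, 0.4, -2.3]
width: 0.341
grip_force: 59.9
```

Emit:
jog_arm(targets="0 0 0 0 2; 0 0 0 0 2; 0 0 0 0 2; 0 0 0 0 2; 0 0 0 0 2")

```text
time: 7.6
tool_pos: [0.4301, 0.0804, 0.1143]
eef_rot: [[0.185, 0.983, 0.0], [0.983, -0.185, -0.0], [-0.0, 0.0, -1.0]]
contact_force: [-0.7, -0.7, -1.9]
width: 0.337
grip_force: 59.9
```

```bash
cat > look.py <<'E'
import sys
from h import *
f=pickle.load(open('pose.pkl','rb'))[1]
t=snap('top');s=snap('side'); pickle.dump((t,s),open('l.pkl','wb'))
a=cv2.resize(t['img'][150:270,140:290],None,fx=2.6,fy=2.6*1,interpolation=cv2.INTER_CUBIC)
b=cv2.resize(s['img'][230:385,245:390],None,fx=2.6,fy=2.6,interpolation=cv2.INTER_CUBIC)
m=np.zeros((max(a.shape[0],b.shape[0]),a.shape[1]+b.shape[1],3),np.uint8); m[:a.shape[0],:a.shape[1]]=a; m[:b.shape[0],a.shape[1]:]=b
cv2.imwrite('pics/'+sys.argv[1],cv2.cvtColor(m,cv2.COLOR_RGB2BGR)); o=observe(); print(o['time'],o['tool_pos'],np.arctan2(o['eef_rot'][1,0],o['eef_rot'][0,0]),o['contact_force'])
E
python3 look.py k1.png
```

```text
7.7 [0.4301045  0.08059336 0.11430849] 1.385022059961757 [ 0.10260946  0.84140479 -2.3390759 ]
```

View pics/k1.png

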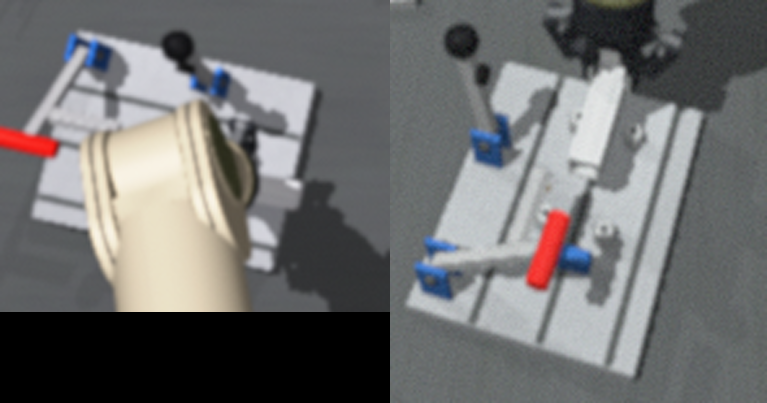

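```bash
cat > ov.py <<'E'
import sys
from h import *
f=pickle.load(open('pose.pkl','rb'))[1]; t,s=pickle.load(open('l.pkl','rb'))
u=np.array([-np.sin(f[2]),np.cos(f[2]),0]);v=np.array([u[1],-u[0],0])
o=observe(); x0,y0,x1,y1=[int(q) for q in sys.argv[2:6]];k=5
im=cv2.resize(cv2.cvtColor(s['img'],cv2.COLOR_RGB2BGR)[y0:y1,x0:x1],None,fx=k,fy=k,interpolation=cv2.INTER_CUBIC)
px=lambda P:[int(q) for q in (proj(s,P)[::-1]-[x0,y0]+.5)*k]
def poly(P,c): cv2.polylines(im,[np.array([px(p) for p in P])],True,c,1,cv2.LINE_AA)
C=o['tool_pos']+.02*u; X=o['eef_rot'][:,0]; Y=-o['eef_rot'][:,1]
for z in(-.0275,.0025): poly([C+a*.08*X+b*.015*Y+[0,0,z] for a,b in((1,1),(1,-1),(-1,-1),(-1,1))],(255,0,255))
O=np.array([f[0],f[1],0])
for lx in(9,-49):
    for ly in(25,-85):
        for z,r in((25,11),(41,11)): poly([O+(lx/1000+r/1000*np.cos(q))*v+(ly/1000+r/1000*np.sin(q))*u+[0,0,z/1000] for q in np.linspace(0,6.28,24)],(0,200,0))
poly([O+a*v+b*u+[0,0,.025] for a,b in((.11,.14),(.11,-.14),(-.11,-.14),(-.11,.14))],(0,200,0))
cv2.imwrite('pics/'+sys.argv[1],im)
E
python3 ov.py k2.png 270 245 400 355
```

```text
(no output)
```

View pics/k2.png

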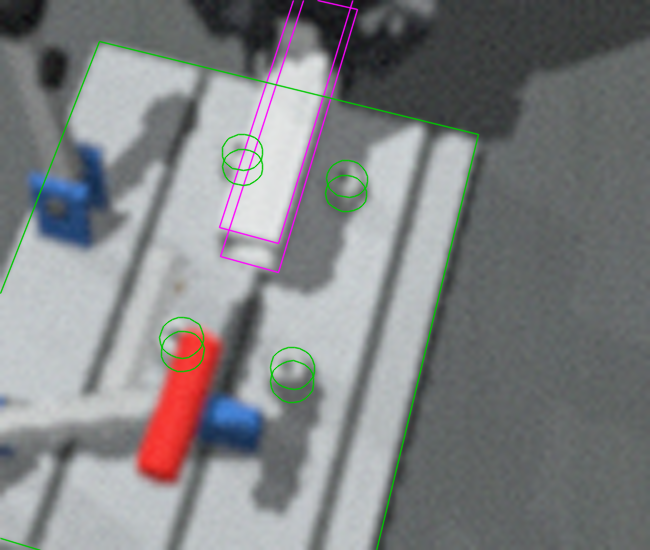

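The overlay matches the picture well: tube front end at (250,245) and collars at (243,160), (346,186), (182,345) and (292,375). I'll advance and lower.

Emit:
jog_arm(targets="0.6 -0.1 0.3 0 2; 0.6 0 0.4 0 2; 0.6 0 0.3 0 2; 0.6 0 0.3 0 2; 0.6 0 0.3 0 2")

```text
time: 8.2
tool_pos: [0.4346, 0.1113, 0.0979]
eef_rot: [[0.184, 0.983, -0.0], [0.983, -0.184, 0.0], [0.0, -0.0, -1.0]]
contact_force: [-0.6, -0.5, -1.7]
width: 0.339
grip_force: 59.9
```

Emit:
jog_arm(targets="0 0 0.8 0 2; 0 0 0.8 0 2; 0 0 0.7 0 2; 0 0 0.5 0 2; 0 0 0.4 0 2")

```text
time: 8.7
tool_pos: [0.4344, 0.1104, 0.0657]
eef_rot: [[0.184, 0.983, -0.001], [0.983, -0.184, -0.0], [-0.0, -0.0, -1.0]]
contact_force: [-0.5, 0.4, -2.3]
width: 0.335
grip_force: 59.9
```

Emit:
jog_arm(targets="0 0 0.4 0 2; 0 0 0.3 0 2; 0 0 0.3 0 2; 0 0 0.2 0 2; 0 0 0 0 2")

```text
time: 9.2
tool_pos: [0.4367, 0.114, 0.0565]
eef_rot: [[0.182, 0.983, 0.005], [0.983, -0.182, 0.004], [0.005, 0.004, -1.0]]
contact_force: [-3.0, 9.5, 17.6]
width: 0.336
grip_force: 81.4
```

Contact: I backed off 20 mm from the seat, so the fingers came down on the taper of the -y collars. I'll lift, advance and lower again.

Emit:
jog_arm(targets="0 0 -0.5 0 2; 0 0 -0.5 0 2; 0.5 0 -0.1 0 2; 0.4 0 0 0 2; 0.4 0 0 0 2")

```text
time: 9.7
tool_pos: [0.4368, 0.1236, 0.065]
eef_rot: [[0.184, 0.983, -0.0], [0.983, -0.184, -0.0], [-0.0, -0.0, -1.0]]
contact_force: [-0.2, -0.2, -2.4]
width: 0.338
grip_force: 60.2
```

```bash
python3 look.py k3.png; python3 ov.py k4.png 270 245 400 355; python3 - <<'E'
from h import *
f=pickle.load(open('pose.pkl','rb'))[1]; u=np.array([-np.sin(f[2]),np.cos(f[2]),0]);v=np.array([u[1],-u[0],0])
d=observe()['tool_pos']-[.4423,.1502,0]; print(d@u,d@v)
E
```

```text
9.8 [0.43682623 0.12398712 0.0650379 ] 1.386535373554423 [-0.06310591  0.5958395  -3.25207672]
-0.026773069978965138 -0.0005290051031715355
```

View pics/k4.png

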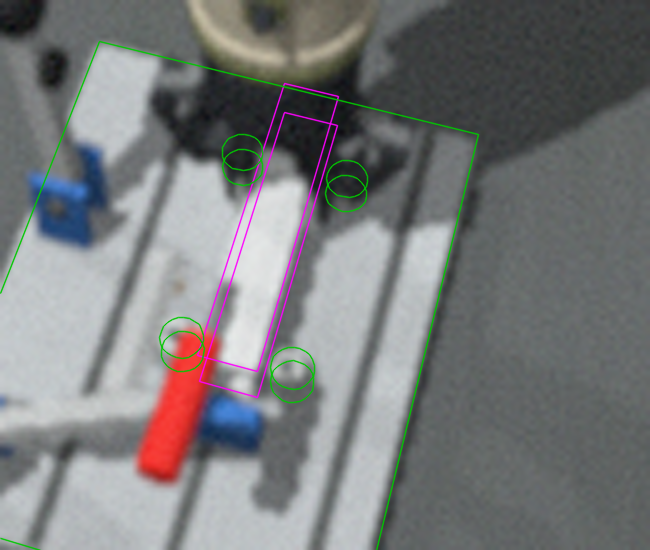

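The tube end at (235,385) is just short of the blue stop at (232,405) and sits in the lane. I'll lower it.

Emit:
jog_arm(targets="0 0 0.4 0 2; 0 0 0.3 0 2; 0 0 0.3 0 2; 0 0 0.2 0 2; 0 0 0 0 2")

```text
time: 10.3
tool_pos: [0.4368, 0.1233, 0.053]
eef_rot: [[0.184, 0.983, -0.001], [0.983, -0.184, -0.0], [-0.0, -0.0, -1.0]]
contact_force: [0.2, 0.3, -3.1]
width: 0.336
grip_force: 60.2
```

Emit:
jog_arm(targets="0 0 0.1 0 2; 0 0 0.1 0 2; 0 0 0.1 0 2; 0 0 0 0 2; 0 0 0 0 2")

```text
time: 10.8
tool_pos: [0.4371, 0.1234, 0.0524]
eef_rot: [[0.184, 0.983, 0.0], [0.983, -0.184, -0.002], [-0.002, 0.0, -1.0]]
contact_force: [-15.2, -5.5, 35.3]
width: 0.342
grip_force: 65.0
```

Flat on the plate at z=0.0525, as predicted. I'll ease off and slide to the stop.

Emit:
jog_arm(targets="0 0 -0.2 0 2; 0.2 0 0 0 2; 0.2 0 0 0 2; 0.1 0 0 0 2; 0.1 0 0 0 2")

```text
time: 11.3
tool_pos: [0.4385, 0.129, 0.0525]
eef_rot: [[0.184, 0.983, 0.0], [0.983, -0.184, -0.001], [-0.0, 0.001, -1.0]]
contact_force: [-0.3, -3.7, 5.5]
width: 0.34
grip_force: 61.1
```

Emit:
jog_arm(targets="0.1 0 0 0 2; 0.1 0 0 0 2; 0.1 0 0 0 2; 0 0 0 0 2; 0 0 0 0 2")

```text
time: 11.8
tool_pos: [0.4391, 0.1319, 0.0525]
eef_rot: [[0.184, 0.983, 0.0], [0.983, -0.184, -0.001], [-0.0, 0.001, -1.0]]
contact_force: [-1.1, -4.0, 5.0]
width: 0.337
grip_force: 61.2
```

Emit:
jog_arm(targets="0.1 0 0 0 2; 0.1 0 0 0 2; 0.1 0 0 0 2; 0 0 0 0 2; 0 0 0 0 2")

```text
time: 12.3
tool_pos: [0.4391, 0.132, 0.0525]
eef_rot: [[0.186, 0.983, -0.002], [0.983, -0.186, -0.005], [-0.005, -0.001, -1.0]]
contact_force: [-6.9, -16.1, 15.7]
width: 0.336
grip_force: 62.6
```

Emit:
jog_arm(targets="-0.1 0 0 0 2; -0.1 0 0 0 2; 0 0 0 0 6; 0 0 0 0 6; 0 0 0 0 6")

```text
time: 12.8
tool_pos: [0.4388, 0.1337, 0.0522]
eef_rot: [[0.183, 0.983, -0.0], [0.983, -0.183, 0.001], [0.0, -0.0, -1.0]]
contact_force: [0.3, 1.0, -0.4]
width: 0.7
grip_force: 0.0
```

Emit:
jog_arm(targets="0 0 0 0 6; 0 0 -1 0 6; 0 0 -2 0 6; 0 0 -2 0 6; 0 0 -2 0 6")

```text
time: 13.3
tool_pos: [0.4388, 0.1335, 0.1237]
eef_rot: [[0.183, 0.983, 0.0], [0.983, -0.183, 0.0], [0.0, 0.0, -1.0]]
contact_force: [1.0, -0.1, -0.1]
width: 0.702
grip_force: 0.0
```

```bash
python3 - <<'E'
from h import *
f=pickle.load(open('pose.pkl','rb'))[1]; a=f[2]+np.pi
o=observe(); p=o['tool_pos']; a0=np.arctan2(o['eef_rot'][1,0],o['eef_rot'][0,0])
e=plan(p+[0,0,.166],a0+(a-a0)/3,5,6)
e=plan((.5639,.1273,.29),a,10,6,e); print(e)
e=plan((.5639,.1273,.224),a,5,6,e); print(e)
E
```

```text
0 0 -3.3 -0.1 6; 0 0 -3.3 -0.11 6; 0 0 -3.3 -0.1 6; 0 0 -3.4 -0.11 6; 0 0 -3.3 -0.1 6
-0.5 1.2 -0 -0.1 6; -0.6 1.1 -0 -0.11 6; -0.7 1 -0 -0.1 6; -0.8 1 -0 -0.11 6; -0.9 0.9 -0 -0.1 6
-1 0.8 -0 -0.11 6; -1 0.6 -0 -0.1 6; -1.1 0.6 -0 -0.11 6; -1.2 0.4 -0 -0.1 6; -1.2 0.3 -0 -0.11 6
(array([0.56389844, 0.12747274, 0.28972779]), np.float64(2.956259917047153))
-0 -0 1.3 0 6; -0 -0 1.3 0 6; -0 -0 1.3 0 6; -0 -0 1.3 0 6; -0 -0 1.4 0 6
(array([0.56389844, 0.12747274, 0.22372779]), np.float64(2.956259917047153))
```

Emit:
jog_arm(targets="0 0 -3.3 -0.1 6; 0 0 -3.3 -0.11 6; 0 0 -3.3 -0.1 6; 0 0 -3.4 -0.11 6; 0 0 -3.3 -0.1 6")

```text
time: 13.8
tool_pos: [0.4384, 0.1336, 0.2906]
eef_rot: [[-0.334, 0.943, 0.001], [0.943, 0.334, 0.0], [-0.0, 0.001, -1.0]]
contact_force: [-0.1, 0.1, -0.4]
width: 0.705
grip_force: 0.0
```

Emit:
jog_arm(targets="-0.5 1.2 0 -0.1 6; -0.6 1.1 0 -0.11 6; -0.7 1 0 -0.1 6; -0.8 1 0 -0.11 6; -0.9 0.9 0 -0.1 6")

```text
time: 14.3
tool_pos: [0.5023, 0.1303, 0.2891]
eef_rot: [[-0.758, 0.652, 0.0], [0.652, 0.758, 0.0], [-0.0, 0.0, -1.0]]
contact_force: [0.2, -0.6, 0.3]
width: 0.704
grip_force: 0.0
```

Emit:
jog_arm(targets="-1 0.8 0 -0.11 6; -1 0.6 0 -0.1 6; -1.1 0.6 0 -0.11 6; -1.2 0.4 0 -0.1 6; -1.2 0.3 0 -0.11 6")

```text
time: 14.8
tool_pos: [0.5642, 0.1273, 0.2891]
eef_rot: [[-0.984, 0.18, 0.0], [0.18, 0.984, 0.0], [-0.0, 0.0, -1.0]]
contact_force: [-0.1, 0.1, -0.1]
width: 0.706
grip_force: 0.0
```

Emit:
jog_arm(targets="0 0 0 0 6; 0 0 0 0 6; 0 0 0 0 6; 0 0 0 0 6; 0 0 0 0 6")

```text
time: 15.3
tool_pos: [0.5636, 0.1272, 0.2886]
eef_rot: [[-0.983, 0.185, 0.0], [0.185, 0.983, -0.0], [-0.0, -0.0, -1.0]]
contact_force: [0.1, -0.5, -0.2]
width: 0.697
grip_force: 0.0
```

```bash
python3 look.py k5.png
```

```text
15.4 [0.56376395 0.12716552 0.28845117] 2.955417316074678 [-0.02806059 -0.11760118  0.35181667]
```

View pics/k5.png

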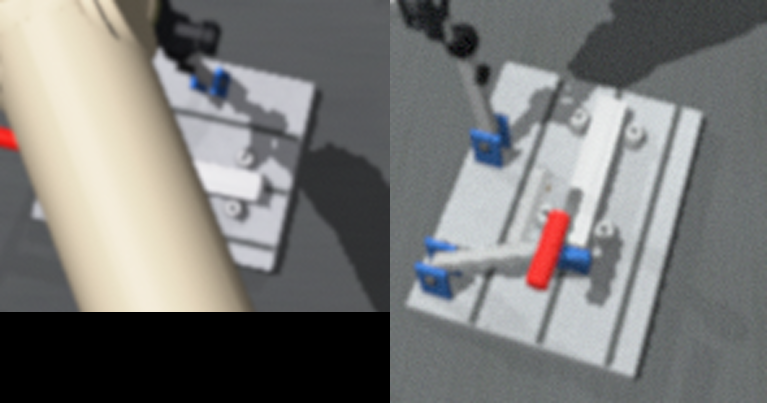

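The tube lies in the lane against the blue stop (580,250) and the gripper is above the ball (460,40). I'll descend and grip the ball.

Emit:
jog_arm(targets="0 0 1.3 0 6; 0 0 1.3 0 6; 0 0 1.3 0 6; 0 0 1.3 0 6; 0 0 1.2 0 6", newtons=25)

```text
time: 15.9
tool_pos: [0.5636, 0.127, 0.2227]
eef_rot: [[-0.983, 0.185, -0.001], [0.185, 0.983, -0.0], [0.001, -0.0, -1.0]]
contact_force: [0.2, 0.5, -0.3]
width: 0.701
grip_force: 0.0
```

Emit:
jog_arm(targets="0 0 0 0 2; 0 0 0 0 2; 0 0 0 0 2; 0 0 0 0 2; 0 0 0 0 2")

```text
time: 16.4
tool_pos: [0.564, 0.1278, 0.2245]
eef_rot: [[-0.983, 0.184, 0.0], [0.184, 0.983, 0.001], [-0.0, 0.001, -1.0]]
contact_force: [1.6, 4.7, -5.3]
width: 0.354
grip_force: 25.5
```

```bash
cat > arc.py <<'E'
from h import *
# arc follow: rows in tool frame; tool x = -fixture x, tool y = +fixture y, hinge from fit
import sys
f=pickle.load(open('pose.pkl','rb'))[1]; v=np.array([np.cos(f[2]),np.sin(f[2]),0]);u=np.array([-v[1],v[0],0])
H=np.array([f[0],f[1],.07])+.085*v-.03*u
d=observe()['tool_pos']-H; x,z=d@v,d[2]; print('rel x %.4f y %.4f z %.4f r %.4f ang %.3f'%(x,d@u,z,np.hypot(x,z),np.arctan2(z,-x)))
th=np.arctan2(z,-x); 
n=int(sys.argv[1]); end=float(sys.argv[2]); r=.155; P=np.array([x,z]); rows=[]
for k in range(1,n+1):
    t=th+(end-th)*k/n; q=np.array([-r*np.cos(t),r*np.sin(t)]); s=np.round((q-P)*100,1); P=P+s/100
    rows.append('%g 0 %g 0 2'%(-s[0],-s[1]))
for i in range(0,n,5): print('; '.join(rows[i:i+5]))
E
python3 arc.py 25 0
```

```text
rel x 0.0187 y 0.0004 z 0.1545 r 0.1556 ang 1.691
1.1 0 -0 0 2; 1 0 -0.1 0 2; 1 0 0.1 0 2; 1.1 0 0.1 0 2; 1 0 0.2 0 2
1 0 0.3 0 2; 1 0 0.3 0 2; 1 0 0.4 0 2; 0.9 0 0.5 0 2; 1 0 0.5 0 2
0.8 0 0.6 0 2; 0.9 0 0.6 0 2; 0.7 0 0.7 0 2; 0.8 0 0.7 0 2; 0.7 0 0.8 0 2
0.6 0 0.9 0 2; 0.6 0 0.9 0 2; 0.5 0 0.9 0 2; 0.4 0 0.9 0 2; 0.4 0 1 0 2
0.3 0 1 0 2; 0.3 0 1 0 2; 0.1 0 1.1 0 2; 0.1 0 1 0 2; 0.1 0 1 0 2
```

Emit:
jog_arm(targets="1.1 0 0 0 2; 1 0 -0.1 0 2; 1 0 0.1 0 2; 1.1 0 0.1 0 2; 1 0 0.2 0 2")

```text
time: 16.9
tool_pos: [0.5134, 0.1379, 0.2224]
eef_rot: [[-0.983, 0.184, 0.003], [0.184, 0.983, 0.001], [-0.003, 0.002, -1.0]]
contact_force: [4.5, 6.1, -1.3]
width: 0.356
grip_force: 25.9
```

Emit:
jog_arm(targets="1 0 0.3 0 2; 1 0 0.3 0 2; 1 0 0.4 0 2; 0.9 0 0.5 0 2; 1 0 0.5 0 2")

```text
time: 17.4
tool_pos: [0.4657, 0.1474, 0.2028]
eef_rot: [[-0.983, 0.184, 0.005], [0.184, 0.983, 0.002], [-0.004, 0.003, -1.0]]
contact_force: [6.1, 7.8, -1.2]
width: 0.355
grip_force: 26.3
```

```bash
python3 arc.py 15 0
```

```text
rel x -0.0815 y 0.0015 z 0.1328 r 0.1558 ang 1.020
0.8 0 0.7 0 2; 0.9 0 0.6 0 2; 0.8 0 0.7 0 2; 0.7 0 0.7 0 2; 0.7 0 0.8 0 2
0.6 0 0.9 0 2; 0.6 0 0.9 0 2; 0.5 0 0.9 0 2; 0.5 0 0.9 0 2; 0.4 0 1 0 2
0.3 0 1 0 2; 0.2 0 1 0 2; 0.2 0 1.1 0 2; 0.1 0 1 0 2; 0 0 1.1 0 2
```

Emit:
jog_arm(targets="0.8 -0.1 0.7 0 2; 0.9 0 0.6 0 2; 0.8 0 0.7 0 2; 0.7 0 0.7 0 2; 0.7 0 0.8 0 2")

```text
time: 17.9
tool_pos: [0.4273, 0.155, 0.168]
eef_rot: [[-0.983, 0.183, 0.005], [0.183, 0.983, 0.004], [-0.004, 0.005, -1.0]]
contact_force: [3.7, 12.7, 1.6]
width: 0.357
grip_force: 27.1
```

Emit:
jog_arm(targets="0.6 0 0.9 0 2; 0.6 0 0.9 0 2; 0.5 0 0.9 0 2; 0.5 0 0.9 0 2; 0.4 0 1 0 2")

```text
time: 18.4
tool_pos: [0.4022, 0.1601, 0.122]
eef_rot: [[-0.983, 0.183, 0.006], [0.183, 0.983, 0.004], [-0.005, 0.005, -1.0]]
contact_force: [2.5, 13.2, 0.4]
width: 0.357
grip_force: 27.6
```

```bash
python3 arc.py 5 0.0
```

```text
rel x -0.1463 y 0.0023 z 0.0520 r 0.1552 ang 0.341
0.3 0 1 0 2; 0.2 0 1 0 2; 0.2 0 1.1 0 2; 0.1 0 1 0 2; 0.1 0 1.1 0 2
```

Emit:
jog_arm(targets="0.3 0.2 1 0 2; 0.2 0.1 1 0 2; 0.2 0 1 0 2; 0.1 0 0.8 0 2; 0.1 0 0.5 0 2")

```text
time: 18.9
tool_pos: [0.3934, 0.1621, 0.0772]
eef_rot: [[-0.983, 0.185, 0.002], [0.185, 0.983, 0.001], [-0.002, 0.002, -1.0]]
contact_force: [3.7, 4.3, 0.7]
width: 0.352
grip_force: 27.6
```

Emit:
jog_arm(targets="0 0 0.3 0 2; 0 0 0.2 0 2; 0 0 0.2 0 2; 0 0 0.1 0 2; 0 0 0 0 2")

```text
time: 19.4
tool_pos: [0.393, 0.1621, 0.0693]
eef_rot: [[-0.983, 0.184, 0.002], [0.184, 0.983, 0.001], [-0.001, 0.002, -1.0]]
contact_force: [1.7, 6.6, -1.7]
width: 0.355
grip_force: 27.5
```

Emit:
jog_arm(targets="0 0 0.1 0 2; 0 0 0.1 0 2; 0 0 0 0 2; 0 0 0 0 2; 0 0 0 0 2")

```text
time: 19.9
tool_pos: [0.393, 0.1621, 0.0674]
eef_rot: [[-0.983, 0.184, 0.002], [0.184, 0.983, 0.001], [-0.001, 0.002, -1.0]]
contact_force: [1.8, 6.9, -1.8]
width: 0.359
grip_force: 27.5
```

Emit:
jog_arm(targets="0 0 0.1 0 2; 0 0 0.1 0 2; 0 0 0 0 2; 0 0 0 0 2; 0 0 0 0 2")

```text
time: 20.4
tool_pos: [0.3932, 0.1621, 0.0664]
eef_rot: [[-0.983, 0.185, 0.002], [0.185, 0.983, 0.0], [-0.002, 0.001, -1.0]]
contact_force: [-5.8, 2.6, 18.5]
width: 0.353
grip_force: 28.7
```

```bash
python3 - <<'E'
from h import *
t=snap('top');s=snap('side'); pickle.dump((t,s),open('l.pkl','wb'))
im=cv2.cvtColor(s['img'],cv2.COLOR_RGB2BGR)[235:365,260:390]
cv2.imwrite('pics/k6.png',cv2.resize(im,None,fx=4.5,fy=4.5,interpolation=cv2.INTER_CUBIC))
E
```

```text
(no output)
```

View pics/k6.png

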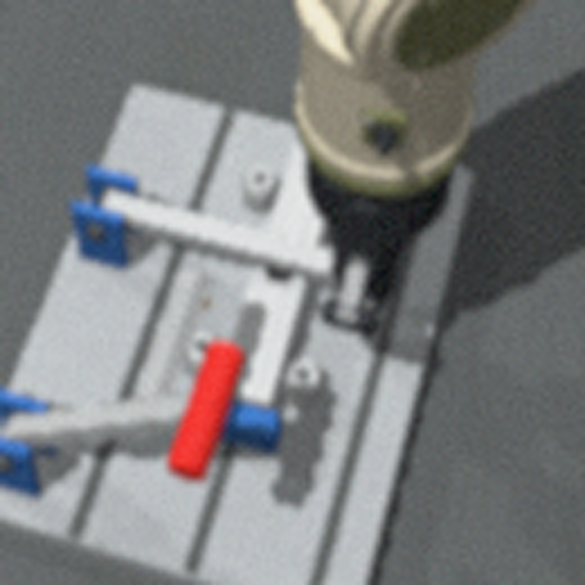

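The clamp arm is level with its pad (283,270) on the tube, contact is 18 N, and the tube is still at the blue stop (250,425). I'll release and lift.

Emit:
jog_arm(targets="0 0 0 0 6; 0 0 0 0 6; 0 0 0 0 6; 0 0 0 0 6; 0 0 -1 0 6")

```text
time: 21.0
tool_pos: [0.3915, 0.161, 0.0747]
eef_rot: [[-0.983, 0.185, -0.002], [0.185, 0.983, -0.0], [0.002, -0.001, -1.0]]
contact_force: [-0.1, 0.5, -0.3]
width: 0.705
grip_force: 0.0
```

Emit:
jog_arm(targets="0 0 -3 0 6; 0 0 -4 0 6; 0 0 -4 0 6; 0 0 -4 0 0; 0 0 -3 0 0")

```text
time: 21.5
tool_pos: [0.3924, 0.1619, 0.2585]
eef_rot: [[-0.983, 0.184, 0.003], [0.184, 0.983, 0.0], [-0.003, 0.001, -1.0]]
contact_force: [-0.2, -0.3, 0.5]
width: 0.369
grip_force: 0.0
```

```bash
python3 - <<'E'
from h import *
np.set_printoptions(precision=4,suppress=True)
f=pickle.load(open('pose.pkl','rb'))[1]; t,s=pickle.load(open('l.pkl','rb'))
v=np.array([np.cos(f[2]),np.sin(f[2]),0]);u=np.array([-v[1],v[0],0]);O=np.array([f[0],f[1],0])
G=O-.0258*v+.11*u+[0,0,.172]; print('model',G,'proj',proj(t,G),proj(s,G))
print('top@z',at_z(t,203.9,148.5,.172),'side@z',at_z(s,326,301.9,.172))
# red blob in side now and in the first top
def red(im): 
    h=cv2.cvtColor(im,cv2.COLOR_RGB2HSV); m=((h[...,1]>170)&((h[...,0]<8)|(h[...,0]>172))&(h[...,2]>80)).astype(np.uint8)
    n,l,st,c=cv2.connectedComponentsWithStats(m); return [(c[i][::-1].round(1),st[i,4]) for i in range(1,n) if st[i,4]>60]
t0=cv2.cvtColor(cv2.imread('pics/t0.png'),cv2.COLOR_BGR2RGB)
print(red(t0),red(s['img']))
s2=snap('side'); print('ball',[(d['pixel'],d['conf']) for d in tip_of('clamp_ball','side')][:2],'expect',proj(s2,O+(-.07)*v-.03*u+[0,0,.07]))
o=observe();print(o['tool_pos'],o['width'])
E
```

```text
model [0.4626 0.2889 0.172 ] proj [205.4216 150.0172] [325.4627 307.8543]
top@z [0.4665 0.293  0.172 ] side@z [0.4751 0.2913 0.172 ]
[(array([131.2, 300.7]), np.int32(266)), (array([204.3, 148.8]), np.int32(163))] [(array([217.9, 243.6]), np.int32(167)), (array([325.9, 305.5]), np.int32(224))]
ball [([295.8, 338.2], 0.74)] expect [295.3557 341.9986]
[0.3938 0.1624 0.2597] 0.19744800119085354
```

```bash
python3 - <<'E'
from h import *
f=pickle.load(open('pose.pkl','rb'))[1]; t,s=pickle.load(open('l.pkl','rb'))
print(tri(t,(204.3,148.8),s,(325.9,305.5)))
e=plan((.466,.291,.225),f[2]+np.pi,10,0)
E
```

```text
(array([0.46629345, 0.29134558, 0.17446307]), np.float64(0.0019231842285427582))
-0.5 1.4 0.3 0 0; -0.5 1.4 0.4 0 0; -0.5 1.4 0.3 0 0; -0.5 1.4 0.4 0 0; -0.5 1.4 0.3 0 0
-0.4 1.4 0.4 0 0; -0.5 1.4 0.3 0 0; -0.4 1.4 0.4 0 0; -0.5 1.4 0.3 0 0; -0.4 1.4 0.4 0 0
```

Emit:
jog_arm(targets="-0.5 1.4 0.3 0 0; -0.5 1.4 0.4 0 0; -0.5 1.4 0.3 0 0; -0.5 1.4 0.4 0 0; -0.5 1.4 0.3 0 0")

```text
time: 22.1
tool_pos: [0.4297, 0.226, 0.2379]
eef_rot: [[-0.983, 0.184, -0.001], [0.184, 0.983, -0.0], [0.001, -0.0, -1.0]]
contact_force: [-0.5, -0.3, 0.0]
width: -0.003
grip_force: 0.0
```

Emit:
jog_arm(targets="-0.4 1.4 0.4 0 0; -0.5 1.4 0.3 0 0; -0.4 1.4 0.4 0 0; -0.5 1.4 0.3 0 0; -0.4 1.4 0.4 0 0")

```text
time: 22.6
tool_pos: [0.4644, 0.2907, 0.2199]
eef_rot: [[-0.983, 0.185, -0.001], [0.185, 0.983, -0.0], [0.001, -0.0, -1.0]]
contact_force: [-0.1, -0.0, -0.0]
width: -0.005
grip_force: 0.0
```

Emit:
jog_arm(targets="0 0 0.5 0 0; 0 0 0.5 0 0; 0 0 0.5 0 0; 0 0 0.4 0 0; 0.1 0 0.4 0 0")

```text
time: 23.1
tool_pos: [0.4629, 0.2904, 0.1976]
eef_rot: [[-0.983, 0.185, -0.0], [0.185, 0.983, -0.0], [0.0, -0.0, -1.0]]
contact_force: [-5.3, -0.9, 8.3]
width: -0.004
grip_force: 4.0
```

Emit:
jog_arm(targets="0.5 0 0.6 0 0; 0.4 0 0.6 0 0; 0.4 0 0.6 0 0; 0.4 0 0.6 0 0; 0.3 0 0.6 0 0")

```text
time: 23.6
tool_pos: [0.4428, 0.2948, 0.1678]
eef_rot: [[-0.983, 0.184, -0.0], [0.184, 0.983, 0.0], [0.0, 0.0, -1.0]]
contact_force: [-5.0, 0.9, 7.3]
width: 0.002
grip_force: 4.0
```

Emit:
jog_arm(targets="0.3 0 0.7 0 0; 0.3 0 0.6 0 0; 0.2 0 0.7 0 0; 0.2 0 0.7 0 0; 0.2 0 0.7 0 0")

```text
time: 24.1
tool_pos: [0.4313, 0.2971, 0.1338]
eef_rot: [[-0.983, 0.184, 0.0], [0.184, 0.983, 0.001], [-0.0, 0.001, -1.0]]
contact_force: [-6.5, 1.6, 9.1]
width: -0.001
grip_force: 4.2
```

Emit:
jog_arm(targets="0.2 0 0.7 0 0; 0.1 0 0.7 0 0; 0.1 0 0.6 0 0; 0 0 0.5 0 0; 0 0 0.4 0 0")

```text
time: 24.6
tool_pos: [0.4274, 0.2979, 0.1048]
eef_rot: [[-0.983, 0.184, 0.0], [0.184, 0.983, 0.001], [0.0, 0.001, -1.0]]
contact_force: [-5.3, 0.6, 9.1]
width: 0.001
grip_force: 4.3
```

Emit:
jog_arm(targets="0 0 0.2 0 0; 0 0 0.2 0 0; 0 0 0.1 0 0; 0 0 0 0 0; 0 0 0 0 0")

```text
time: 25.1
tool_pos: [0.4273, 0.2979, 0.1002]
eef_rot: [[-0.983, 0.184, -0.0], [0.184, 0.983, 0.001], [0.0, 0.001, -1.0]]
contact_force: [-6.9, 1.2, 11.5]
width: -0.0
grip_force: 5.8
```

Emit:
jog_arm(targets="0 0 0.1 0 0; 0 0 0.1 0 0; 0 0 0.1 0 0; 0 0 0 0 0; 0 0 0 0 0")

```text
time: 25.6
tool_pos: [0.4273, 0.2981, 0.0988]
eef_rot: [[-0.983, 0.184, 0.001], [0.184, 0.983, -0.0], [-0.001, -0.0, -1.0]]
contact_force: [-13.3, -5.0, 32.9]
width: -0.001
grip_force: 16.5
```

Force rose to 33 N at z=0.099, so the lever is on its stop. I'll raise along the arc so it springs back.

Emit:
jog_arm(targets="0 0 -0.6 0 0; 0 0 -0.7 0 0; -0.1 0 -0.7 0 0; -0.1 0 -0.7 0 0; -0.2 0 -0.7 0 0")

```text
time: 26.1
tool_pos: [0.4326, 0.2968, 0.1316]
eef_rot: [[-0.983, 0.185, 0.002], [0.185, 0.983, 0.001], [-0.002, 0.001, -1.0]]
contact_force: [0.8, 1.4, 6.4]
width: -0.0
grip_force: 3.0
```

Emit:
jog_arm(targets="-0.2 0 -0.7 0 0; -0.2 0 -0.7 0 0; -0.2 0 -0.7 0 0; -0.3 0 -0.6 0 0; -0.3 0 -0.7 0 0")

```text
time: 26.6
tool_pos: [0.4441, 0.2939, 0.1648]
eef_rot: [[-0.983, 0.185, 0.0], [0.185, 0.983, -0.0], [-0.0, -0.0, -1.0]]
contact_force: [2.1, -1.3, 2.6]
width: -0.002
grip_force: 1.6
```

Emit:
jog_arm(targets="-0.3 0 -0.7 0 0; -0.4 0 -0.7 0 0; -0.4 0 -0.7 0 0; -0.4 0 -0.7 0 0; -0.4 0 -0.7 0 0")

```text
time: 27.1
tool_pos: [0.4625, 0.2906, 0.1997]
eef_rot: [[-0.983, 0.185, -0.001], [0.185, 0.983, -0.0], [0.0, -0.0, -1.0]]
contact_force: [1.2, -0.9, 1.6]
width: -0.0
grip_force: 0.7
```

Emit:
jog_arm(targets="0 0 -2 0 0; 0 0 -3 0 0; 0 0 -3 0 0; 0 -3 -2 0 0; 0 -4 -1 0 0")

```text
time: 27.6
tool_pos: [0.4488, 0.2234, 0.3108]
eef_rot: [[-0.984, 0.18, -0.0], [0.18, 0.984, 0.002], [0.0, 0.002, -1.0]]
contact_force: [0.0, -1.1, -0.2]
width: 0.002
grip_force: 0.0
```

Emit:
jog_arm(targets="0 -4.5 0 0 0; 0 -4.5 0 0 0; 0 -4.5 0 0 0; 0 -4.5 0 0 0; 0 -4.5 0 0 0")

```text
time: 28.1
tool_pos: [0.4069, -0.0006, 0.3095]
eef_rot: [[-0.983, 0.184, -0.0], [0.184, 0.983, 0.0], [0.0, 0.0, -1.0]]
contact_force: [0.4, 0.4, -0.1]
width: -0.005
grip_force: 0.0
```

Emit:
jog_arm(targets="0 -4.5 0 0 0; 0 -4.5 0 0 0; 0 -3 0 0 0; 0 0 0 0 0; 0 0 0 0 0")

```text
time: 28.6
tool_pos: [0.3856, -0.1168, 0.3091]
eef_rot: [[-0.983, 0.185, -0.001], [0.185, 0.983, 0.001], [0.001, 0.001, -1.0]]
contact_force: [-0.8, 0.7, 0.3]
width: 0.005
grip_force: 0.0
```

```bash
python3 look.py k7.png
```

```text
28.7 [ 0.38598731 -0.11592773  0.30930957] 2.9576866917513125 [-0.10200243  0.55117141 -0.1867295 ]
```

View pics/k7.png

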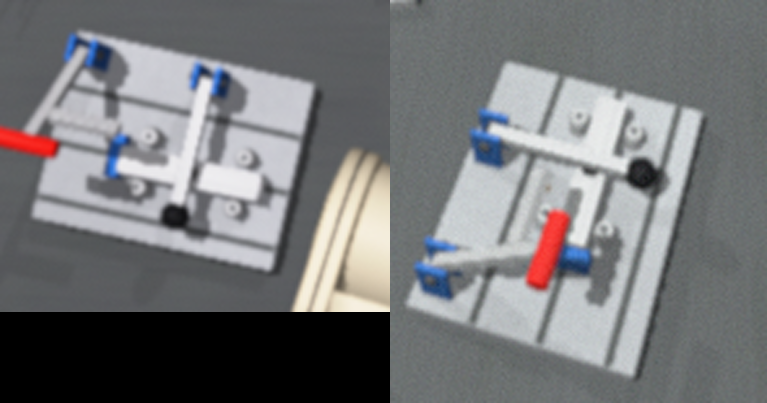

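```bash
python3 - <<'E'
from h import *
np.set_printoptions(precision=4,suppress=True)
t,s=pickle.load(open('l.pkl','rb'))
def blob(c,x0,y0,x1,y1):
    g=cv2.cvtColor(c['img'],cv2.COLOR_RGB2GRAY)[y0:y1,x0:x1]; m=(g<60).astype(np.uint8)
    n,l,st,ce=cv2.connectedComponentsWithStats(m); i=1+np.argmax(st[1:,4]); print(st[i]); return ce[i][::-1]+[y0,x0]
bt=blob(t,195,222,220,245); bs=blob(s,478//2+80,285,360,310) if 0 else blob(s,320,280,365,315)
print(bt,bs,tri(t,bt,s,bs))
# top-view tube bright extents along lane vs end-stop
f=pickle.load(open('pose.pkl','rb'))[1]
v=np.array([np.cos(f[2]),np.sin(f[2]),0]);u=np.array([-v[1],v[0],0]);O=np.array([f[0],f[1],0])
for l in (.05,-.11): print('tube end top expected',proj(t,O-.02*v+l*u+[0,0,.055]).round(1),proj(s,O-.02*v+l*u+[0,0,.055]).round(1))
E
```

```text
[ 7  7 10  9 68]
[16 12 13 10 96]
[233.2353 207.0882] [296.8542 342.0208] (array([0.3919, 0.1618, 0.0665]), np.float64(0.0020091204336226518))
tube end top expected [209.8 185.8] [321.9 314. ]
tube end top expected [221.2 239.7] [267.  330.9]
```

The top view shows the tube's ends at columns 185 and 241, as expected when seated. The ball is at z≈0.066, where the pad met the tube, and the lever is back up. I'll hand in.

```bash
python3 -c "
from h import *
print(close_job())"
```

```text
the job is handed in; nothing more can be done
None
```

The tube is seated against the end stop and clamped, the punch lever was pressed to its stop and sprang back up, and the job was handed in at about 29 s; no verdict came back. While placing the tube, the fingers briefly pressed on the collar tapers at about 20 N, and I lifted off and corrected it.

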